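# Put the block plane away in its sloping tool till

### The job

The block plane belongs in the narrow empty bay of the sloping tool till, beside the sanding block, but a small wood offcut has been left at the foot of that bay. Take the offcut out and lay it on the bench clear of the till, then set the plane down gently in the bay, its sole flat on the slope between the two slips and its knob end down against the ledge. Let go of it and swing the wooden turn button over its upper end until it points straight down the slope.

Things in the scene. Friction and masses are not known exactly. Their poses are not given: they have to be found in the camera images.
- till: Fixed wooden till, about 205 deep, 196 wide, 185 high. Origin on the bench right under the bay's origin; x level towards its high end, y to its left, z up. It spans x -25 to 205, y -140 to +56. The bench is bare for 100 mm beyond its low (ledge) end, at y -130 to +30. A sanding block 37 thick is fixed in its other bay (y -124 to -60).
- bay: The plane's bay on the 30 degree bed. Origin: middle of the bay where bed meets ledge, 32 above the bench. x up the slope, y left, z square off the bed. Bay 48 wide (y -24 to +24) between slips 6 high (20 wide left, 32 wide right), x 0 to 166. Ledge at x -16 to 0, 14 high. Head rail across the top, x 178 to 214, 40 high.
- plane: Loose metal block plane, 42 wide, sole 149 long, 52 high, 0.56 to 0.88 kg. Origin under the sole on the centre line; y to the heel (sole ends at +68; the iron sticks out to +81, 45 up), toe with the round knob at y -81, z up. Flat parallel sides up to 28 high at y -30 to +40: grip across the 42 mm there. Knob 39 high at y -75 to -49.
- plane_toe (a point): On the plane: middle of the sole's front (knob) end, at sole height.
- plane_heel (a point): On the plane: middle of the sole's rear end, at sole height, 149 mm behind the toe point.
- offcut: Loose dark wood offcut, 30 x 55 x 18 mm, 20 g. Origin in the middle of its 30 x 55 underside; x across its 30 mm width, y along its 55 mm length, z up through its 18 mm thickness. It lies on the bed of the bay, its length up the slope, its lower end at the ledge.
- button (a joint): Angle of the turn button, rad, about the bay's z axis. 0: the arm points straight down the slope, over the plane's upper end; about 1.57: it points to the left (bay +y), out of the way. Stops at -0.10 and 1.65. Light friction (0.06 Nm): it stays where it is left.
- button_pivot (a point): Top face of the turn button on its pivot, on the bay's centre line 192 mm up the slope and 62 mm off the bed. The button is a dark wood bar 17 wide, 14 thick, from 10 mm behind the pivot to 52 mm in front; it stands 8 mm clear of the head rail on a brass spacer of 18 mm diameter, with a 3 mm high screw head on top.
Not all that is in view belongs to the job. Of the things shaped like the offcut, the wood one is meant.

How it is judged:
By the outcome, as a careful person would: the job done as asked, in the order asked, and still so for the second after the job is handed in, with the robot touching nothing.
It also fails if it takes over 67 s, if anything falls off the work surface, if the arm or the gripper's body presses on something with over 40 N, if the wrist force passes 120 N, or if a joint passes its speed limit or range.

### The arm

A 6-joint arm with a two-finger parallel gripper is mounted at the origin on a cart in front of the work surface, level with it; the furniture and walls round the work are solid. World frame = base frame: x ahead of the robot, y to its left, z up, the work surface at z = 0. Lengths are in m, angles in rad, forces in N, time in s.
With the tool pointing down it reaches from about 0.425 to 0.95 m from the base axis. Payload 14.7 kg.
Tool frame: the origin (TCP) lies on the centre line of the jaws, within the pads' length; the fingertips stand 19 mm ahead of it and the grasp point (between the pads) is the TCP; z points along the fingers, y is the line along which they close (so a half turn about z gives the same grasp; the last joint's range is limited). The gripper opens to 85 mm and grips with 20 to 120 N. Pads are 22 mm wide; open, the fingers measure 114 mm over their backs; the gripper's body (76 mm by 85 mm) begins 54 mm behind the grasp point. The pads swing forward as they close: fully open they stand 13 mm farther back than shut.
Start: joints at [-1.22, 0.48, 1.596, -0, 1.065, -0.047], TCP at [0.252, -0.599, 0.25] pointing down, gripper open.
Joint ranges: [-2.75, 2.75], [-0.82, 2.05], [0.23, 2.67], [-1.56, 4.7], [0.09, 2.69], [-2.92, 2.92]. Speed limits (rad/s): [1.89, 1.89, 2.39, 3.01, 3.01, 3.01].

### API

Orientations are given as a unit quaternion [x, y, z, w].
In Python, from bench import r gives the robot as it stands.
- The arm moves only by the shell command python3 -m pendant 'ROWS'. ROWS is JSON, a list of rows, each an object of numbers: "x", "y", "z": the shift along the tool's x, y, z in mm; "rx", "ry", "rz": the turn, a rotation vector about the tool's x, y, z in rad; "jaw": the closure, from -1 (fully open) to 1 (shut), so that 0 is half open. A call has 1 to 12 rows; each row is the pose to reach, as a shift and turn from the pose commanded when the call began, along the tool's axes at that moment; what a row does not reach only later rows make up. A row lasts 1/12 s, in which the tool goes at most 41.7 mm and 7.16 degrees, less where a joint would pass 70% of its speed; a pose out of reach is approached as far as the arm can. A call with a gripper value outside its range is refused whole. The fingers move at their own pace and stop on an object; the grip force is fixed at half the most. Time passes only in rows, so rows that repeat a pose let the fingers close. It gives the time, the measured TCP pose, the force, the opening and the grip force at its end, in the units of the state.
- r.read_state(): the state, without advancing time (a new reading comes with each control period).
- r.camera(name): name is "side" or "top" or "wrist"; returns a dict with "frame" (384x512x3 uint8, blue, green, red), "camera_matrix" (3x3 intrinsics, pixels), "cam_to_world" (4x4, takes a point from camera to world coordinates). Camera axes: x right, y down, z forward; pixel columns grow to the right and rows downward; lengths in m; the calibration is good to about 2 mm. The wrist camera is an equidistant fisheye: a pixel r from the principal point sees the ray r / f radians off the axis. A picture is of the moment at which its call begins. There is no depth.
- r.sign_off(): hands the job in; it is judged then, once.
Trained networks look in a picture, given as the dict that the camera call returned (one of the last four; its "shot" number tells which), for a name from the list of things; names that differ only in an ending like _2 or _b are one class to them, and where a whole thing is asked for, a point or a joint stands for the part that bears it (a point fixed in the world has none). Each returns a list of dicts, best first, with "score" (0 to 1); they miss things now and then, are a little off and sometimes report something else, mostly with a low value. They report only what shows in the picture. A call takes as long as a camera call. They do not tell look-alikes from the thing itself.
- r.recognise(thing, picture): "xy" ([column, row] in pixels, amid what is visible of it).
The state is a dict: "t": time; "q": joint angles; "dq": joint speeds; "effort": joint torques, N m; "tool_pos": TCP position; "tool_rot": TCP orientation; "force": force on the tool from outside, world axes, zero at the start; "ft_torque": the same for the moment, N m; "opening": finger opening in m; "gripper_force": force on a finger pad.
Only numpy, scipy, OpenCV 4.12 (cv2) and the standard library are available. Lean on these libraries where they do the work, as an engineer would, in place of code of your own. Each camera call takes 0.05 s, during which the arm holds its last target. There are 200 camera calls.

## Working session

There is one attempt and no reset: what is moved stays moved. The work goes in short steps, Python scripts to look and compute and a shell command to move; the robot and the scene stay as the last step left them, time stands still between calls to the robot, and variables do not carry over. Pictures are saved under pics/ and viewed, at most 10 in all, crops included, and the job is handed in when it is done.

```bash
mkdir -p pics; ls
cat > h.py <<'E'
import numpy as np, cv2
from scipy.spatial.transform import Rotation as R
from bench import r
def snap(n,fn=None):
    p=r.camera(n)
    if fn: cv2.imwrite('pics/'+fn,p['frame'])
    return p
def ray(p,xy):
    K=np.array(p['camera_matrix']);T=np.array(p['cam_to_world'])
    d=np.linalg.inv(K)@[xy[0],xy[1],1]
    return T[:3,3],T[:3,:3]@(d/np.linalg.norm(d))
def proj(p,X):
    K=np.array(p['camera_matrix']);T=np.array(p['cam_to_world'])
    c=(np.atleast_2d(X)-T[:3,3])@T[:3,:3]; u=c@K.T
    return u[:,:2]/u[:,2:]
def atz(p,xy,z):
    o,d=ray(p,xy); return o+d*(z-o[2])/d[2]
def tri(ps,xys):
    A=np.zeros((3,3));b=np.zeros(3)
    for p,x in zip(ps,xys):
        o,d=ray(p,x);M=np.eye(3)-np.outer(d,d);A+=M;b+=M@o
    X=np.linalg.solve(A,b)
    return X,[np.round(proj(p,X)[0]-x,1) for p,x in zip(ps,xys)]
E
python3 - <<'E'
from h import *
s=snap('side','side0.png');t=snap('top','top0.png')
for p in (s,t):
    print(np.round(p['camera_matrix'],1).tolist(),np.round(p['cam_to_world'],3).tolist())
    for n in ['till','bay','plane','plane_toe','plane_heel','offcut','button','button_pivot']:
        try: print(n,[(np.round(d['xy']).tolist(),round(d['score'],2)) for d in r.recognise(n,p)])
        except Exception as e: print(n,e)
print(r.read_state())
E
```

```text
pics
[[436.4, 0.0, 253.6], [0.0, 436.4, 177.4], [0.0, 0.0, 1.0]] [[0.908, 0.249, -0.338, 1.052], [0.419, -0.55, 0.722, -1.033], [-0.006, -0.797, -0.604, 0.998], [0.0, 0.0, 0.0, 1.0]]
till [([281.0, 187.0], 0.78)]
bay [([278.0, 181.0], 0.91)]
plane [([173.0, 266.0], 0.66)]
plane_toe [([174.0, 267.0], 0.88)]
plane_heel [([171.0, 268.0], 0.74)]
offcut [([229.0, 248.0], 0.7), ([276.0, 250.0], 0.69), ([211.0, 223.0], 0.64), ([252.0, 195.0], 0.43), ([235.0, 179.0], 0.39)]
button []
button_pivot []
[[417.2, 0.0, 257.4], [0.0, 417.2, 189.9], [0.0, 0.0, 1.0]] [[-0.024, -0.994, 0.108, 0.434], [-1.0, 0.024, 0.002, -0.018], [-0.005, -0.108, -0.994, 1.59], [0.0, 0.0, 0.0, 1.0]]
till [([228.0, 183.0], 0.83)]
bay [([229.0, 184.0], 0.76)]
plane [([347.0, 224.0], 0.97)]
plane_toe [([347.0, 228.0], 0.58)]
plane_heel [([346.0, 226.0], 0.61)]
offcut [([221.0, 232.0], 0.6), ([309.0, 196.0], 0.42), ([291.0, 221.0], 0.4)]
button []
button_pivot [([217.0, 195.0], 0.51)]
{'t': 0.9, 'q': array([-1.21960049e+00,  4.80178880e-01,  1.59630589e+00,  8.01766859e-06,
        1.06509021e+00, -4.65885992e-02]), 'dq': array([ 8.78541461e-04,  8.03324780e-04,  6.28519687e-04, -2.50898545e-05,
        3.45979208e-04,  2.84661184e-04]), 'effort': array([-3.91632901e-03, -9.50482821e+01, -4.30649543e+01, -3.99262162e-04,
        6.93310812e-04, -9.07718061e-06]), 'tool_pos': array([ 0.25182184, -0.59923296,  0.25030807]), 'tool_rot': array([9.80286442e-01, 1.97581605e-01, 4.80699140e-06, 8.20134110e-06]), 'force': array([-0.2916868 ,  0.14545127, -0.18363895]), 'ft_torque': array([-0.04288573,  0.01914842,  0.05668047]), 'gripper_force': 0.0, 'opening': 0.08522713468406841}
```

View pics/side0.png

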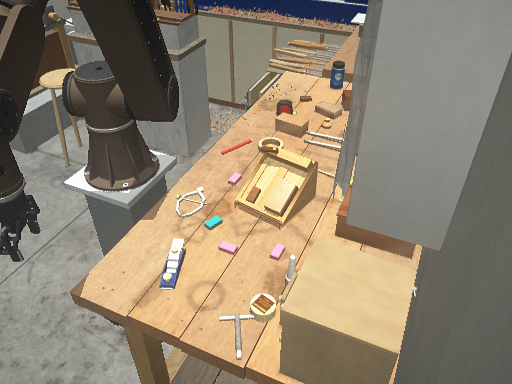

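View pics/top0.png

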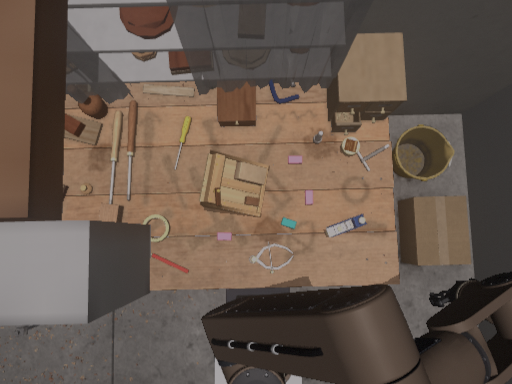

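Run:
```python
from h import *
s=cv2.imread('pics/side0.png');t=cv2.imread('pics/top0.png')
a=cv2.resize(s[130:230,225:325],None,fx=4,fy=4,interpolation=cv2.INTER_CUBIC)
b=cv2.resize(t[140:240,190:290],None,fx=4,fy=4,interpolation=cv2.INTER_CUBIC)
c=cv2.resize(s[230:295,150:200],(200,260),interpolation=cv2.INTER_CUBIC)[:200]
d=cv2.resize(t[205:245,320:375],(220,160),interpolation=cv2.INTER_CUBIC)
im=np.zeros((600,800,3),np.uint8);im[:400,:400]=a;im[:400,400:]=b;im[400:,:200]=c;im[400:560,400:620]=d
cv2.imwrite('pics/crop1.png',im)
```

```text
(no output)
```

View pics/crop1.png

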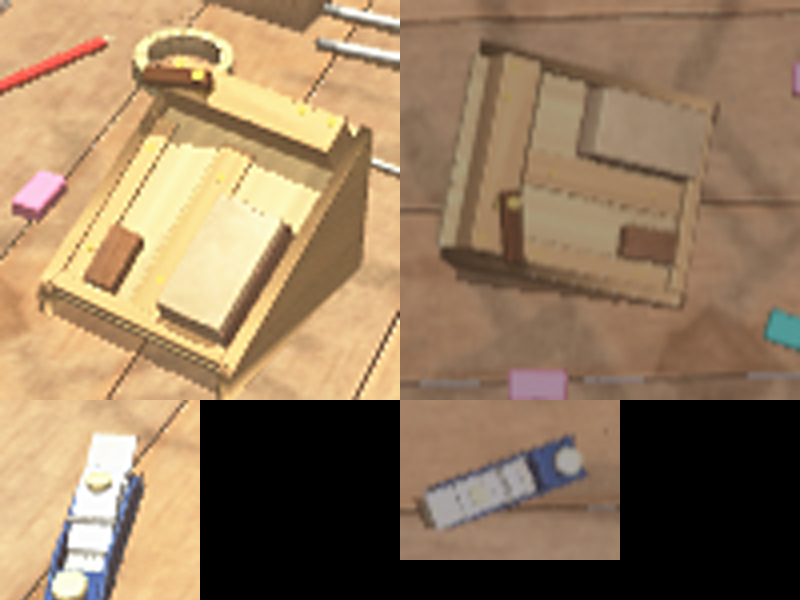

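```bash
cat >> h.py <<'E'
S30=np.array([[np.cos(np.pi/6),0,-.5],[0,1,0],[.5,0,np.cos(np.pi/6)]])
def bayW(v,b):  # v=(X,Y,yaw) ; b mm in bay frame -> world m
    P=np.atleast_2d(b)/1000@S30.T+[0,0,.032]
    return P@R.from_euler('z',v[2]).as_matrix().T+[v[0],v[1],0]
def bayR(v): return R.from_euler('z',v[2]).as_matrix()@S30
E
python3 - <<'E'
from h import *
from scipy.optimize import least_squares
s=r.camera('side');t=r.camera('top')
B=np.array([[-16,-140,14],[-16,56,14],[192,0,65.]])
top=np.array([[315,105],[283,303],[113,203]])/4+[190,140]
sid=np.array([[228,372],[50,290],[198,75]])/4+[225,130]
f=lambda v:np.r_[(proj(t,bayW(v,B))-top).ravel(),(proj(s,bayW(v,B))-sid).ravel()]
q=least_squares(f,[.4,.0,1.5],loss='soft_l1');print(q.x,np.round(q.fun,1))
P=np.array([[0,-62,39],[0,81,45.]])/1000
pt=np.array([[362,220],[328,233.75]]);ps=np.array([[167.5,275.8],[178.75,239.25]])
w=lambda v:P@R.from_euler('z',v[2]).as_matrix().T+[v[0],v[1],0]
f=lambda v:np.r_[(proj(t,w(v))-pt).ravel(),(proj(s,w(v))-ps).ravel()]
k=least_squares(f,[.5,-.35,2],loss='soft_l1');print(k.x,np.round(k.fun,1))
ot=np.array([(650-400)/4+190,243/4+140]);os_=np.array([115/4+225,257/4+130])
print(tri([t,s],[ot,os_]), bayW(q.x,[27.5,0,9]))
E
```

```text
[ 0.56569014 -0.01498451  1.3770732 ] [ 0.6 -1.8 -0.1 -0.   0.3 -1.1  0.4 -0.7 -3.3 -3.  -0.6 -0.6]
[ 0.46509233 -0.3442058   0.35271131] [ 0.6 -1.3 -0.8 -0.8 -0.5 -0.  -0.9 -1.3]
(array([0.56395228, 0.00519334, 0.05606594]), [array([-0.3, -0.6]), array([-0.8,  0.1])]) [[0.56940867 0.00396987 0.05354423]]
```

```bash
cat >> h.py <<'E'
V=np.array([.5657,-.015,1.377])
def toolR_bay(v=V):
    b=bayR(v); return np.c_[b[:,0],-b[:,1],-b[:,2]]
def down(yaw): # tool x heading yaw, pointing down
    c,s=np.cos(yaw),np.sin(yaw); return np.array([[c,s,0],[s,-c,0],[0,0,-1.]])
def go(p,M):
    st=r.read_state();T=R.from_quat(st['tool_rot'])
    d=T.inv().apply(np.asarray(p)-st['tool_pos'])*1000; rv=(T.inv()*R.from_matrix(M)).as_rotvec()
    print('xyz',np.round(d,1),'rxyz',np.round(rv,4),'rows',round(max(np.linalg.norm(d)/41.7,np.degrees(np.linalg.norm(rv))/7.16),1))
E
python3 - <<'E'
from h import *
go([.5,-.2,.32],down(1.377)); go(bayW(V,[80,0,200])[0],toolR_bay())
E
```

```text
xyz [ 383.5 -271.9  -69.7] rxyz [ 0.     -0.     -0.9792] rows 11.4
xyz [ 498.6 -391.5    5.1] rxyz [ 0.2562  0.4807 -0.956 ] rows 15.2
```

```bash
python3 -m pendant '[{"x":60,"y":-40,"z":-70},{"x":180,"y":-120,"z":-70,"rz":-0.3},{"x":383,"y":-272,"z":-70,"rz":-0.979},{"x":383,"y":-272,"z":-70,"rz":-0.979},{"x":383,"y":-272,"z":-70,"rz":-0.979},{"x":383,"y":-272,"z":-70,"rz":-0.979},{"x":383,"y":-272,"z":-70,"rz":-0.979},{"x":383,"y":-272,"z":-70,"rz":-0.979},{"x":383,"y":-272,"z":-70,"rz":-0.979},{"x":383,"y":-272,"z":-70,"rz":-0.979},{"x":383,"y":-272,"z":-70,"rz":-0.979},{"x":383,"y":-272,"z":-70,"rz":-0.979}]'
python3 - <<'E'
from h import *
go(bayW(V,[80,0,200])[0],toolR_bay())
w=snap('wrist','w1.png');print(np.round(w['camera_matrix'],1).tolist(),np.round(w['cam_to_world'],3).tolist())
E
```

```text
xyz [ 498.6 -391.5    5.1] rxyz [ 0.2562  0.4807 -0.956 ] rows 15.2
[[297.3, 0.0, 259.5], [0.0, 297.3, 191.2], [0.0, 0.0, 1.0]] [[0.387, -0.885, -0.258, 0.317], [-0.922, -0.372, -0.109, -0.574], [0.001, 0.28, -0.96, 0.375], [0.0, 0.0, 0.0, 1.0]]schema error: expected keys x, y, z, rx, ry, rz, jaw
```

View pics/w1.png

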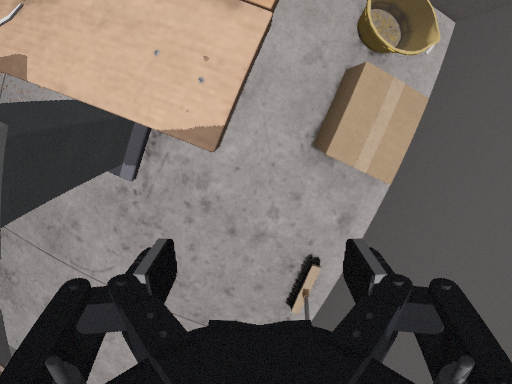

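The move was refused because every row needs all the keys; the wrist view shows only the floor, with the jaws at the bottom (about columns 155 and 365).

```bash
python3 -m pendant '[{"x":60,"y":-40,"z":-70,"rx":0,"ry":0,"rz":-0.1,"jaw":-1},{"x":180,"y":-120,"z":-70,"rx":0,"ry":0,"rz":-0.3,"jaw":-1},{"x":383,"y":-272,"z":-70,"rx":0,"ry":0,"rz":-0.979,"jaw":-1},{"x":383,"y":-272,"z":-70,"rx":0,"ry":0,"rz":-0.979,"jaw":-1},{"x":383,"y":-272,"z":-70,"rx":0,"ry":0,"rz":-0.979,"jaw":-1},{"x":383,"y":-272,"z":-70,"rx":0,"ry":0,"rz":-0.979,"jaw":-1},{"x":383,"y":-272,"z":-70,"rx":0,"ry":0,"rz":-0.979,"jaw":-1},{"x":383,"y":-272,"z":-70,"rx":0,"ry":0,"rz":-0.979,"jaw":-1},{"x":383,"y":-272,"z":-70,"rx":0,"ry":0,"rz":-0.979,"jaw":-1},{"x":383,"y":-272,"z":-70,"rx":0,"ry":0,"rz":-0.979,"jaw":-1},{"x":383,"y":-272,"z":-70,"rx":0,"ry":0,"rz":-0.979,"jaw":-1},{"x":383,"y":-272,"z":-70,"rx":0,"ry":0,"rz":-0.979,"jaw":-1}]'
python3 - <<'E'
from h import *
go([.52,-.17,.32],down(1.377));go(bayW(V,[40,0,200])[0],toolR_bay());print(r.read_state()['q'])
w=snap('wrist','w2.png');print(np.round(w['cam_to_world'],3).tolist())
E
```

```text
t: 2.05
tool_pos: [0.5011, -0.1969, 0.3209]
tool_rot: [0.772, 0.636, 0.001, 0.0]
force: [0.2, -0.9, -0.9]
opening: 0.0855
gripper_force: 0.0
xyz [30.1 13.4  0.9] rxyz [ 0.001  -0.0005  0.0011] rows 0.8
xyz [125.5  28.4  95.8] rxyz [0.0007 0.5231 0.0013] rows 4.2
[-4.31268339e-01  2.54200858e-01  1.76386873e+00  8.06736252e-04
  1.12269293e+00 -2.38872130e-01]
[[0.981, -0.184, -0.053, 0.514], [-0.192, -0.942, -0.275, -0.129], [0.001, 0.28, -0.96, 0.445], [0.0, 0.0, 0.0, 1.0]]
```

View pics/w2.png

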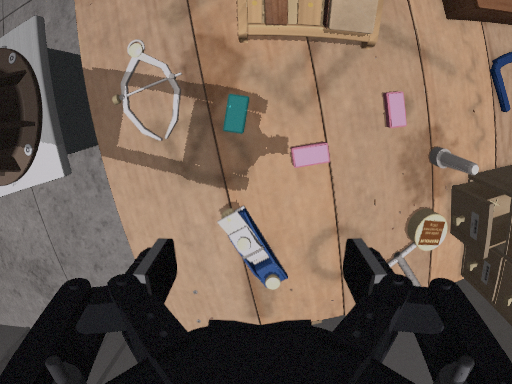

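The plane lies at (255,250) with its knob at (272,283) and its iron at (232,212). The till's ledge is at the top, with the dark offcut at (277,12). Next I tilt over the bay.

```bash
cat >> h.py <<'E'
def fray(p,xy):
    K=np.array(p['camera_matrix']);T=np.array(p['cam_to_world'])
    u=np.array([(xy[0]-K[0,2])/K[0,0],(xy[1]-K[1,2])/K[1,1]]);th=np.linalg.norm(u)
    d=np.r_[u/max(th,1e-9)*np.sin(th),np.cos(th)]
    return T[:3,3],T[:3,:3]@d
def fproj(p,X):
    K=np.array(p['camera_matrix']);T=np.array(p['cam_to_world'])
    c=(np.atleast_2d(X)-T[:3,3])@T[:3,:3]; n=np.linalg.norm(c[:,:2],axis=1);th=np.arctan2(n,c[:,2])
    return c[:,:2]/n[:,None]*th[:,None]*[K[0,0],K[1,1]]+[K[0,2],K[1,2]]
E
python3 -m pendant '[{"x":110,"y":28,"z":80,"rx":0,"ry":0.52,"rz":0,"jaw":-1},{"x":110,"y":28,"z":80,"rx":0,"ry":0.52,"rz":0,"jaw":-1},{"x":110,"y":28,"z":80,"rx":0,"ry":0.52,"rz":0,"jaw":-1},{"x":110,"y":28,"z":80,"rx":0,"ry":0.52,"rz":0,"jaw":-1},{"x":110,"y":28,"z":80,"rx":0,"ry":0.52,"rz":0,"jaw":-1},{"x":110,"y":28,"z":80,"rx":0,"ry":0.52,"rz":0,"jaw":-1},{"x":110,"y":28,"z":80,"rx":0,"ry":0.52,"rz":0,"jaw":-1}]'
python3 - <<'E'
from h import *
w=snap('wrist');print(np.round(w['cam_to_world'],3).tolist(),r.read_state()['q'])
f=cv2.resize(w['frame'][:300,100:500],(800,600),interpolation=cv2.INTER_CUBIC);cv2.imwrite('pics/w3.png',f)
for n in ['offcut','button_pivot','button']: print(n,[(np.round(d['xy']).tolist(),round(d['score'],2)) for d in r.recognise(n,w)])
print(np.round(fproj(w,bayW(V,[[0,24,6],[0,-24,6],[166,24,6],[166,-24,6],[192,0,65],[192,52,62]]))))
E
```

```text
t: 2.68
tool_pos: [0.5481, -0.0989, 0.2407]
tool_rot: [0.747, 0.614, 0.197, -0.162]
force: [0.5, -0.2, 0.8]
opening: 0.0857
gripper_force: 0.0
[[0.981, -0.189, 0.044, 0.548], [-0.194, -0.955, 0.225, -0.1], [-0.0, -0.229, -0.973, 0.384], [0.0, 0.0, 0.0, 1.0]] [-0.53435762  0.44554647  1.81485471  0.54067516  1.1293201  -0.63748111]
offcut [([158.0, 128.0], 0.91), ([255.0, 169.0], 0.75), ([398.0, 264.0], 0.66), ([210.0, 295.0], 0.63)]
button_pivot [([240.0, 21.0], 0.65)]
button [([241.0, 21.0], 0.76)]
[[240. 189.]
 [280. 189.]
 [239.  49.]
 [281.  49.]
 [260.  12.]
 [206.  15.]]
```

View pics/w3.png

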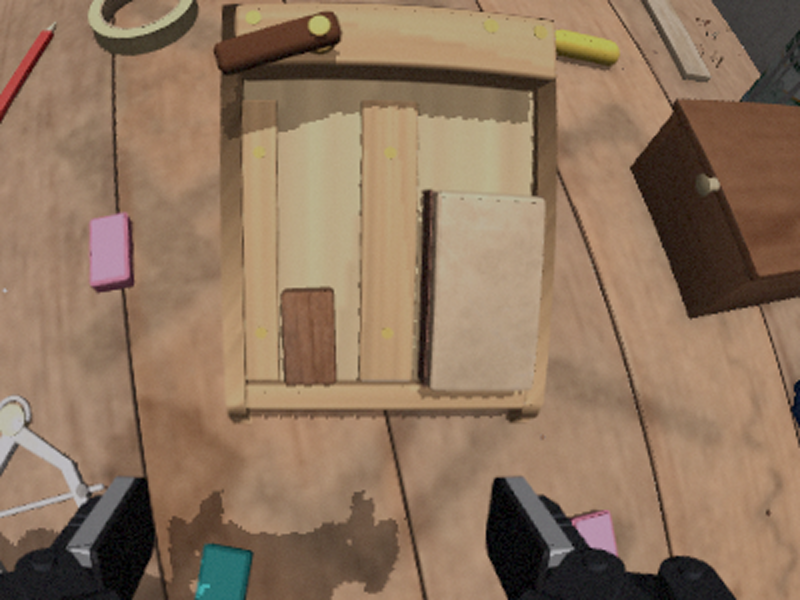

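Close view: the dark wood offcut is at (255,168) full-frame in the left bay, between slips; the lookalikes are erasers, pink (155,126) and (398,264), and teal (211,286). I pick the wood one. The button's pivot is at (259,13) and its arm points left.

```bash
python3 - <<'E'
from h import *
from scipy.optimize import least_squares
w=r.camera('wrist')
B=np.array([[0,24,6],[0,-24,6],[166,24,6],[166,-24,6],[192,0,65],[166,44,6],[166,-56,6]])
px=np.array([[279,382],[361,382],[277,101],[361,103],[319,26],[245,101],[416,104]])/2+[100,0]
f=lambda v:(fproj(w,bayW(v,B))-px).ravel()
q=least_squares(f,V);print(q.x,np.round(q.fun,1))
v=q.x
# offcut top at bay z=18
M=bayR(v);o0=bayW(v,[0,0,0])[0]
for p in [[308,289],[283,290],[333,289],[284,383],[335,383]]:
    o,d=fray(w,np.array(p)/2+[100,0]);a=M.T@(o-o0)*1000;b=M.T@d;print(np.round(a-b*(a[2]-18)/b[2],1))
E
sed -i 's/^V=.*/V=np.array([.5657,-.015,1.377])/' h.py
```

```text
[ 0.5656795  -0.01523268  1.3790737 ] [ 0.4  0.1 -0.8  0.1  0.  -0.1  0.5 -1.1  0.5  0.8 -1.5  0.4  0.9 -0.6]
[57.9  6.5 18. ]
[57.4 20.5 18. ]
[57.9 -7.5 18. ]
[ 3.1 20.7 18. ]
[ 3.1 -8.9 18. ]
```

```bash
sed -i 's/^V=.*/V=np.array([.5657,-.0152,1.379])/' h.py
python3 - <<'E'
from h import *
go(bayW(V,[30,6,80])[0],toolR_bay());go(bayW(V,[30,6,27])[0],toolR_bay())
E
```

```text
xyz [ -1.   -5.1 143.4] rxyz [ 0.0024  0.0057 -0.0003] rows 3.4
xyz [ -0.7  -5.3 196.4] rxyz [ 0.0024  0.0057 -0.0003] rows 4.7
```

```bash
python3 -m pendant '[{"x":-1,"y":-5,"z":50,"rx":0.002,"ry":0.006,"rz":0,"jaw":-0.08},{"x":-1,"y":-5,"z":90,"rx":0.002,"ry":0.006,"rz":0,"jaw":-0.08},{"x":-1,"y":-5,"z":125,"rx":0.002,"ry":0.006,"rz":0,"jaw":-0.08},{"x":-1,"y":-5,"z":150,"rx":0.002,"ry":0.006,"rz":0,"jaw":-0.08},{"x":-1,"y":-5,"z":160,"rx":0.002,"ry":0.006,"rz":0,"jaw":-0.08},{"x":-1,"y":-5,"z":165,"rx":0.002,"ry":0.006,"rz":0,"jaw":-0.08},{"x":-1,"y":-5,"z":165,"rx":0.002,"ry":0.006,"rz":0,"jaw":-0.08}]'
python3 - <<'E'
from h import *
w=snap('wrist');f=cv2.resize(w['frame'][120:384,100:420],(800,600*264*320//(320*240)-60));f=cv2.resize(w['frame'][144:384,100:420],(800,600));cv2.imwrite('pics/w4.png',f)
go(bayW(V,[30,6,27])[0],toolR_bay())
E
```

```text
t: 3.52
tool_pos: [0.5593, -0.0169, 0.0969]
tool_rot: [0.745, 0.614, 0.2, -0.166]
force: [0.7, -0.4, 1.0]
opening: 0.0462
gripper_force: 0.0
xyz [ 0.  -0.5 31.5] rxyz [ 0.0002 -0.0021 -0.0009] rows 0.8
```

View pics/w4.png

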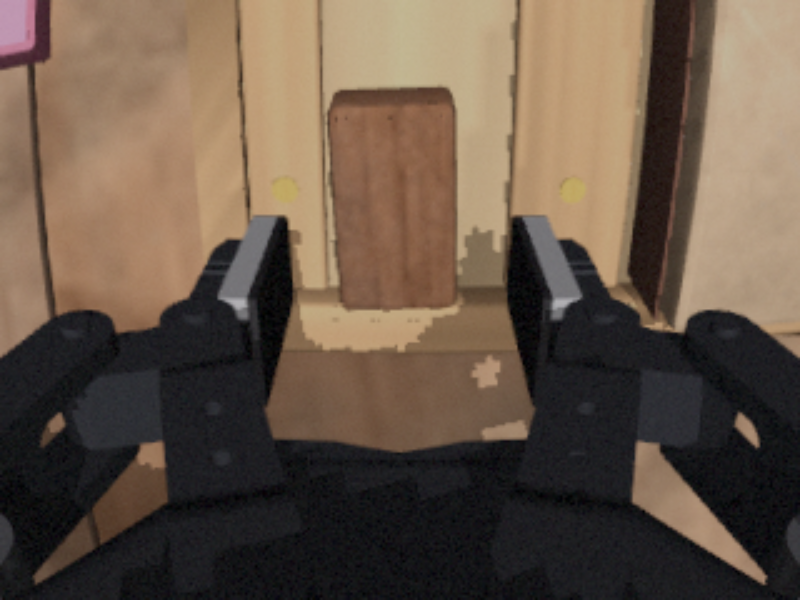

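The offcut at crop (393,200) sits centred between the open fingers. Descend and grip.

```bash
python3 -m pendant '[{"x":0,"y":0,"z":15,"rx":0,"ry":0,"rz":0,"jaw":-0.08},{"x":0,"y":0,"z":25,"rx":0,"ry":0,"rz":0,"jaw":-0.08},{"x":0,"y":0,"z":31,"rx":0,"ry":0,"rz":0,"jaw":-0.08},{"x":0,"y":0,"z":31,"rx":0,"ry":0,"rz":0,"jaw":-0.08},{"x":0,"y":0,"z":31,"rx":0,"ry":0,"rz":0,"jaw":0.5},{"x":0,"y":0,"z":31,"rx":0,"ry":0,"rz":0,"jaw":0.6},{"x":0,"y":0,"z":31,"rx":0,"ry":0,"rz":0,"jaw":0.6},{"x":0,"y":0,"z":31,"rx":0,"ry":0,"rz":0,"jaw":0.6},{"x":0,"y":0,"z":31,"rx":0,"ry":0,"rz":0,"jaw":0.6}]'
```

```text
t: 4.32
tool_pos: [0.5622, -0.002, 0.0701]
tool_rot: [0.746, 0.614, 0.2, -0.166]
force: [-0.4, -2.8, 3.5]
opening: 0.0282
gripper_force: 59.6
```

```bash
python3 -m pendant '[{"x":0,"y":0,"z":-10,"rx":0,"ry":0,"rz":0,"jaw":0.6},{"x":0,"y":0,"z":-40,"rx":0,"ry":0,"rz":0,"jaw":0.6},{"x":-20,"y":0,"z":-70,"rx":0,"ry":0,"rz":0,"jaw":0.6},{"x":-60,"y":0,"z":-75,"rx":0,"ry":0,"rz":0,"jaw":0.6},{"x":-90,"y":0,"z":-75,"rx":0,"ry":0,"rz":0,"jaw":0.6}]'
python3 - <<'E'
from h import *
p=bayW(V,[0,0,0])[0];m=R.from_euler('z',V[2]).as_matrix();x=p+m@[-.068,-.06,0]
x[2]=.06;go(x,down(V[2]));x[2]=.0285;go(x,down(V[2]));print(x)
E
```

```text
t: 4.73
tool_pos: [0.5406, -0.1184, 0.0914]
tool_rot: [0.745, 0.614, 0.201, -0.163]
force: [0.7, -0.2, -0.9]
opening: 0.0284
gripper_force: 59.2
xyz [17.3 64.9 46.4] rxyz [ 3.100e-03 -5.236e-01 -3.000e-04] rows 4.2
xyz [ 1.5 64.8 73.7] rxyz [ 3.100e-03 -5.236e-01 -3.000e-04] rows 4.2
[ 0.61163747 -0.09339047  0.0285    ]
```

```bash
python3 -m pendant '[{"x":17,"y":65,"z":46,"rx":0.003,"ry":-0.523,"rz":0,"jaw":0.6},{"x":17,"y":65,"z":46,"rx":0.003,"ry":-0.523,"rz":0,"jaw":0.6},{"x":17,"y":65,"z":46,"rx":0.003,"ry":-0.523,"rz":0,"jaw":0.6},{"x":17,"y":65,"z":46,"rx":0.003,"ry":-0.523,"rz":0,"jaw":0.6},{"x":17,"y":65,"z":46,"rx":0.003,"ry":-0.523,"rz":0,"jaw":0.6},{"x":17,"y":65,"z":46,"rx":0.003,"ry":-0.523,"rz":0,"jaw":0.6},{"x":7,"y":65,"z":64,"rx":0.003,"ry":-0.523,"rz":0,"jaw":0.6},{"x":3,"y":65,"z":71,"rx":0.003,"ry":-0.523,"rz":0,"jaw":0.6},{"x":1.5,"y":65,"z":73.5,"rx":0.003,"ry":-0.523,"rz":0,"jaw":0.6},{"x":1.5,"y":65,"z":73.5,"rx":0.003,"ry":-0.523,"rz":0,"jaw":0.6}]'
python3 - <<'E'
from h import *
t=r.camera('top');go([.612,-.093,.0285],down(V[2]));print(proj(t,[.612,-.093,.02]))
E
```

```text
t: 5.57
tool_pos: [0.6102, -0.0901, 0.0274]
tool_rot: [0.772, 0.636, 0.0, -0.004]
force: [-4.1, 9.8, 15.9]
opening: 0.028
gripper_force: 61.1
xyz [-2.5  2.3 -1.1] rxyz [-0.0059 -0.0052 -0.0017] rows 0.1
[[277.94620989 187.68067505]]
```

```bash
python3 -m pendant '[{"x":0,"y":0,"z":-1,"rx":0,"ry":0,"rz":0,"jaw":0.2},{"x":0,"y":0,"z":-1,"rx":0,"ry":0,"rz":0,"jaw":0},{"x":0,"y":0,"z":-1,"rx":0,"ry":0,"rz":0,"jaw":-0.2},{"x":0,"y":0,"z":-1,"rx":0,"ry":0,"rz":0,"jaw":-0.2},{"x":0,"y":0,"z":-20,"rx":0,"ry":0,"rz":0,"jaw":-0.2},{"x":0,"y":0,"z":-60,"rx":0,"ry":0,"rz":0,"jaw":-0.5},{"x":0,"y":0,"z":-100,"rx":0,"ry":0,"rz":0,"jaw":-1},{"x":0,"y":0,"z":-140,"rx":0,"ry":0,"rz":0,"jaw":-1}]'
python3 - <<'E'
from h import *
# plane look pose: behind (toward toe) and above
yw=.353+np.pi/2
go(np.array([.465,-.344,.22])+[-.07*np.cos(yw),-.07*np.sin(yw),0],down(yw))
E
```

```text
t: 6.28
tool_pos: [0.6106, -0.0906, 0.1676]
tool_rot: [0.772, 0.636, -0.001, -0.004]
force: [1.3, -0.8, 1.5]
opening: 0.0847
gripper_force: 0.0
xyz [-336.2  -58.5  -53.2] rxyz [-0.0052 -0.0051 -0.5454] rows 8.3
```

```bash
python3 -m pendant '[{"x":-336,"y":-58,"z":-53,"rx":-0.005,"ry":-0.005,"rz":-0.545,"jaw":-1},{"x":-336,"y":-58,"z":-53,"rx":-0.005,"ry":-0.005,"rz":-0.545,"jaw":-1},{"x":-336,"y":-58,"z":-53,"rx":-0.005,"ry":-0.005,"rz":-0.545,"jaw":-1},{"x":-336,"y":-58,"z":-53,"rx":-0.005,"ry":-0.005,"rz":-0.545,"jaw":-1},{"x":-336,"y":-58,"z":-53,"rx":-0.005,"ry":-0.005,"rz":-0.545,"jaw":-1},{"x":-336,"y":-58,"z":-53,"rx":-0.005,"ry":-0.005,"rz":-0.545,"jaw":-1},{"x":-336,"y":-58,"z":-53,"rx":-0.005,"ry":-0.005,"rz":-0.545,"jaw":-1},{"x":-336,"y":-58,"z":-53,"rx":-0.005,"ry":-0.005,"rz":-0.545,"jaw":-1},{"x":-336,"y":-58,"z":-53,"rx":-0.005,"ry":-0.005,"rz":-0.545,"jaw":-1},{"x":-336,"y":-58,"z":-53,"rx":-0.005,"ry":-0.005,"rz":-0.545,"jaw":-1},{"x":-336,"y":-58,"z":-53,"rx":-0.005,"ry":-0.005,"rz":-0.545,"jaw":-1}]'
python3 - <<'E'
from h import *
w=snap('wrist','w5full.png');f=cv2.resize(w['frame'][40:280,100:420],(800,600),interpolation=cv2.INTER_CUBIC);cv2.imwrite('pics/w5.png',f)
t=snap('top','top5.png')
P=np.array([[0,-62,39],[0,81,45.],[21,-30,28],[-21,-30,28]])/1000
print(fproj(w,P@R.from_euler('z',.353).as_matrix().T+[.465,-.344,0]))
for p in (w,):
  for n in ['plane_toe','plane_heel','offcut']: print(n,[(np.round(d['xy']).tolist(),round(d['score'],2)) for d in r.recognise(n,p)])
print('off',[(np.round(d['xy']).tolist(),round(d['score'],2)) for d in r.recognise('offcut',t)])
E
```

```text
t: 7.2
tool_pos: [0.4895, -0.411, 0.2187]
tool_rot: [0.573, 0.819, 0.0, 0.001]
force: [0.0, 1.3, -0.2]
opening: 0.0853
gripper_force: 0.0
[[260.42262797 164.28203582]
 [260.04208852  25.68042218]
 [280.13129792 132.75960595]
 [240.47593854 132.8667811 ]]
plane_toe [([256.0, 101.0], 0.56)]
plane_heel [([258.0, 101.0], 0.83)]
offcut [([390.0, 38.0], 0.77), ([480.0, 65.0], 0.59)]
off [([294.0, 155.0], 0.62), ([278.0, 188.0], 0.6), ([221.0, 235.0], 0.59)]
```

View pics/w5.png

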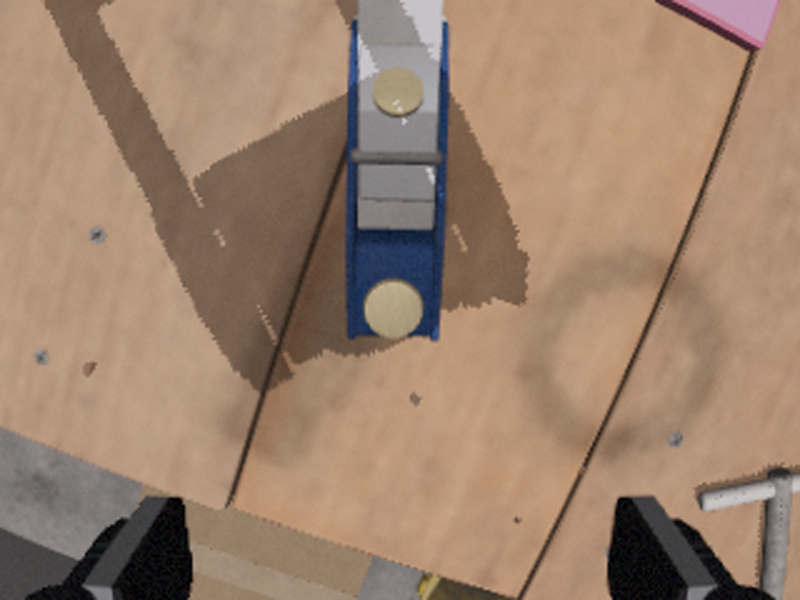

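The plane is seen square-on: knob at full-frame (257,164), lever-cap screw at (259,77), toe corners at (239,175) and (275,175).

Run:
```python
from h import *
w=r.camera('wrist')
def at(px,z):
    o,d=fray(w,np.array(px)/2.5+[100,40]); return o+d*(z-o[2])/d[2]
k=at([393,309],.039); s=at([398,92],.050); c=at([400,22],.03); f=at([393,338],.003)
l=at([348,338],.003);rr=at([438,338],.003);print('w',np.linalg.norm(l-rr),np.linalg.norm(at([352,22],.028)-at([448,22],.028)))
for a in (k,s,c,f): print(np.round(a,4))
for a,b in ((k,s),(f,c),(f,s),(k,c)): print(np.arctan2(*(b-a)[1::-1])-np.pi/2)
u=(s-k)[:2];u/=np.linalg.norm(u)
print('origin',k[:2]+.062*u,f[:2]+.081*u)
```

```text
w 0.04234807557024112 0.03996966355933457
[ 0.4843 -0.4001  0.039 ]
[ 0.4556 -0.3163  0.05  ]
[ 0.4452 -0.2859  0.03  ]
[ 0.4913 -0.4198  0.003 ]
0.33042860516324124
0.33149403402692545
0.3323175681642949
0.3299659010393121
origin [ 0.46417586 -0.34145246] [ 0.46498672 -0.34317921]
```

Run:
```python
from h import *
go([.4645,-.3425,.12],down(.331+np.pi/2));go([.4645,-.3425,.026],down(.331+np.pi/2))
```

```text
xyz [71.2 -1.9 98.6] rxyz [0.001  0.0008 0.023 ] rows 2.9
xyz [ 71.3  -2.  192.6] rxyz [0.001  0.0008 0.023 ] rows 4.9
```

```bash
python3 -m pendant '[{"x":40,"y":-2,"z":20,"rx":0,"ry":0,"rz":0.023,"jaw":-1},{"x":71,"y":-2,"z":50,"rx":0,"ry":0,"rz":0.023,"jaw":-0.5},{"x":71,"y":-2,"z":90,"rx":0,"ry":0,"rz":0.023,"jaw":-0.5},{"x":71,"y":-2,"z":130,"rx":0,"ry":0,"rz":0.023,"jaw":-0.5},{"x":71,"y":-2,"z":165,"rx":0,"ry":0,"rz":0.023,"jaw":-0.5},{"x":71,"y":-2,"z":185,"rx":0,"ry":0,"rz":0.023,"jaw":-0.5},{"x":71,"y":-2,"z":192,"rx":0,"ry":0,"rz":0.023,"jaw":-0.5},{"x":71,"y":-2,"z":192,"rx":0,"ry":0,"rz":0.023,"jaw":-0.5},{"x":71,"y":-2,"z":192,"rx":0,"ry":0,"rz":0.023,"jaw":-0.3}]'
python3 - <<'E'
from h import *
w=snap('wrist','w6.png');go([.4645,-.3425,.026],down(.331+np.pi/2))
E
```

```text
t: 8.3
tool_pos: [0.4648, -0.3438, 0.0274]
tool_rot: [0.581, 0.814, 0.0, 0.001]
force: [0.7, -0.2, 0.3]
opening: 0.056
gripper_force: 0.0
xyz [ 1.8 -0.1  2.1] rxyz [ 0.002   0.0026 -0.0009] rows 0.1
```

View pics/w6.png

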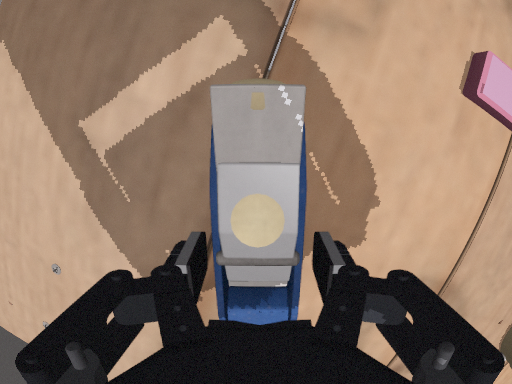

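The plane is centred between the fingers (axis column 258). Close and lift.

```bash
python3 -m pendant '[{"x":0,"y":0,"z":0,"rx":0,"ry":0,"rz":0,"jaw":0.1},{"x":0,"y":0,"z":0,"rx":0,"ry":0,"rz":0,"jaw":0.3},{"x":0,"y":0,"z":0,"rx":0,"ry":0,"rz":0,"jaw":0.3},{"x":0,"y":0,"z":0,"rx":0,"ry":0,"rz":0,"jaw":0.3},{"x":0,"y":0,"z":0,"rx":0,"ry":0,"rz":0,"jaw":0.3},{"x":0,"y":0,"z":-5,"rx":0,"ry":0,"rz":0,"jaw":0.3},{"x":0,"y":0,"z":-25,"rx":0,"ry":0,"rz":0,"jaw":0.3},{"x":0,"y":0,"z":-60,"rx":0,"ry":0,"rz":0,"jaw":0.3},{"x":0,"y":0,"z":-100,"rx":0,"ry":0,"rz":0,"jaw":0.3},{"x":0,"y":0,"z":-140,"rx":0,"ry":0,"rz":0,"jaw":0.3},{"x":0,"y":0,"z":-160,"rx":0,"ry":0,"rz":0,"jaw":0.3},{"x":0,"y":0,"z":-160,"rx":0,"ry":0,"rz":0,"jaw":0.3}]'
python3 - <<'E'
from h import *
w=snap('wrist','w7.png');a=cv2.imread('pics/w6.png')
st=r.read_state();print(st['ft_torque'],st['force'])
go([.53,-.2,.28],down(V[2]))
for z in (110,45,30): go(bayW(V,[84,0,z])[0],toolR_bay())
E
```

```text
t: 9.35
tool_pos: [0.466, -0.3451, 0.1925]
tool_rot: [0.581, 0.814, -0.0, 0.005]
force: [1.3, -1.9, -7.6]
opening: 0.0404
gripper_force: 63.6
[ 0.02267065  0.03716369 -0.02195899] [ 0.83153962 -0.81902631 -8.56600223]
xyz [115.  108.6 -90.6] rxyz [0.0051 0.0044 0.5216] rows 4.4
xyz [294.3 210.6  19.5] rxyz [-0.1315  0.5159  0.5109] rows 8.7
xyz [322.8 226.6  75.7] rxyz [-0.1315  0.5159  0.5109] rows 9.6
xyz [329.4 230.3  88.7] rxyz [-0.1315  0.5159  0.5109] rows 9.9
```

```bash
python3 -m pendant '[{"x":20,"y":20,"z":-30,"rx":0,"ry":0,"rz":0.1,"jaw":0.3},{"x":45,"y":45,"z":-60,"rx":0,"ry":0,"rz":0.2,"jaw":0.3},{"x":75,"y":75,"z":-90,"rx":0,"ry":0,"rz":0.3,"jaw":0.3},{"x":100,"y":100,"z":-90,"rx":0.005,"ry":0.004,"rz":0.4,"jaw":0.3},{"x":115,"y":109,"z":-90,"rx":0.005,"ry":0.004,"rz":0.52,"jaw":0.3},{"x":115,"y":109,"z":-90,"rx":0.005,"ry":0.004,"rz":0.52,"jaw":0.3},{"x":115,"y":109,"z":-90,"rx":0.005,"ry":0.004,"rz":0.52,"jaw":0.3}]'
python3 - <<'E'
from h import *
go(bayW(V,[86,0,110])[0],toolR_bay())
E
```

```text
t: 9.98
tool_pos: [0.5293, -0.1976, 0.2751]
tool_rot: [0.77, 0.638, -0.001, -0.004]
force: [-0.3, -1.3, -7.7]
opening: 0.0404
gripper_force: 65.9
xyz [205.2   2.4 105.4] rxyz [-0.0078  0.5209  0.002 ] rows 5.5
```

```bash
python3 -m pendant '[{"x":40,"y":2,"z":0,"rx":-0.002,"ry":0.12,"rz":0.002,"jaw":0.3},{"x":80,"y":2,"z":10,"rx":-0.004,"ry":0.24,"rz":0.002,"jaw":0.3},{"x":115,"y":2,"z":20,"rx":-0.008,"ry":0.36,"rz":0.002,"jaw":0.3},{"x":140,"y":2,"z":35,"rx":-0.008,"ry":0.48,"rz":0.002,"jaw":0.3},{"x":165,"y":2,"z":55,"rx":-0.008,"ry":0.521,"rz":0.002,"jaw":0.3},{"x":185,"y":2,"z":80,"rx":-0.008,"ry":0.521,"rz":0.002,"jaw":0.3},{"x":200,"y":2,"z":100,"rx":-0.008,"ry":0.521,"rz":0.002,"jaw":0.3},{"x":205,"y":2,"z":105,"rx":-0.008,"ry":0.521,"rz":0.002,"jaw":0.3},{"x":205,"y":2,"z":105,"rx":-0.008,"ry":0.521,"rz":0.002,"jaw":0.3}]'
python3 - <<'E'
from h import *
go(bayW(V,[86,0,110])[0],toolR_bay());go(bayW(V,[83,0,31])[0],toolR_bay())
w=snap('wrist','w8.png');print(r.read_state()['ft_torque'])
E
```

```text
t: 10.73
tool_pos: [0.5685, 0.0023, 0.1696]
tool_rot: [0.746, 0.614, 0.199, -0.165]
force: [-1.0, -0.9, -7.9]
opening: 0.0405
gripper_force: 66.0
xyz [1.8 0.6 0.3] rxyz [-0.0006  0.0005 -0.0014] rows 0.0
xyz [-1.2  0.6 79.3] rxyz [-0.0006  0.0005 -0.0014] rows 1.9
[-0.78713068  0.08982376  0.03277377]
```

View pics/w8.png

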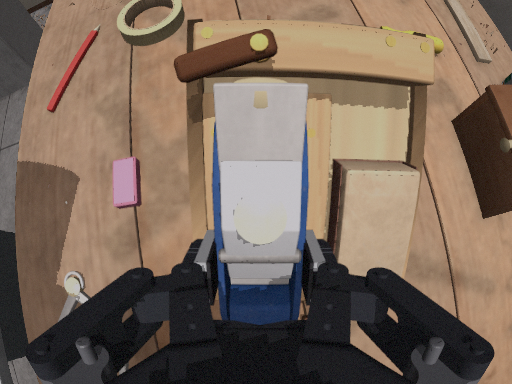

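The plane sits square in the jaws over the bay (axis column 261), with the button clear of it at (225,55). Descend.

```bash
python3 -m pendant '[{"x":0,"y":0.6,"z":25,"rx":0,"ry":0,"rz":-0.001,"jaw":0.3},{"x":-1,"y":0.6,"z":50,"rx":0,"ry":0,"rz":-0.001,"jaw":0.3},{"x":-1,"y":0.6,"z":65,"rx":0,"ry":0,"rz":-0.001,"jaw":0.3},{"x":-1,"y":0.6,"z":72,"rx":0,"ry":0,"rz":-0.001,"jaw":0.3},{"x":-1,"y":0.6,"z":76,"rx":0,"ry":0,"rz":-0.001,"jaw":0.3},{"x":-1,"y":0.6,"z":79,"rx":0,"ry":0,"rz":-0.001,"jaw":0.3},{"x":-1,"y":0.6,"z":79,"rx":0,"ry":0,"rz":-0.001,"jaw":0.3}]'
python3 - <<'E'
from h import *
go(bayW(V,[80,0,27.5])[0],toolR_bay());print(r.read_state()['ft_torque'])
E
```

```text
t: 11.37
tool_pos: [0.579, 0.0389, 0.1038]
tool_rot: [0.746, 0.614, 0.201, -0.162]
force: [0.7, -0.2, -8.0]
opening: 0.0406
gripper_force: 66.1
xyz [-4.1 -2.8  6.9] rxyz [0.0051 0.0006 0.0008] rows 0.2
[-0.80406755  0.1270413  -0.0370018 ]
```

```bash
python3 -m pendant '[{"x":0,"y":0,"z":0,"rx":0,"ry":0,"rz":0,"jaw":0.3},{"x":0,"y":0,"z":0,"rx":0,"ry":0,"rz":0,"jaw":0.3}]'
python3 - <<'E'
from h import *
for i in range(5):
    w=r.camera('wrist');go(bayW(V,[80,0,27.5])[0],toolR_bay())
cv2.imwrite('pics/w9.png',w['frame'])
E
```

```text
t: 11.53
tool_pos: [0.5788, 0.039, 0.104]
tool_rot: [0.746, 0.614, 0.201, -0.163]
force: [0.7, 0.3, -7.4]
opening: 0.0406
gripper_force: 66.1
xyz [-4.2 -2.5  6.8] rxyz [0.0047 0.0006 0.0006] rows 0.2
xyz [-4.3 -2.4  6.7] rxyz [0.0046 0.0006 0.0006] rows 0.2
xyz [-4.3 -2.4  6.6] rxyz [0.0045 0.0005 0.0006] rows 0.2
xyz [-4.3 -2.5  6.6] rxyz [0.0046 0.0005 0.0006] rows 0.2
xyz [-4.3 -2.5  6.6] rxyz [0.0046 0.0006 0.0006] rows 0.2
```

View pics/w9.png

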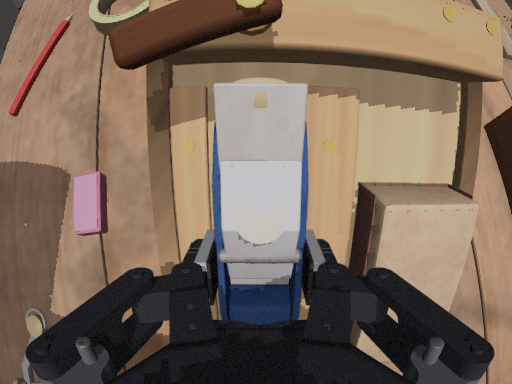

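The plane is about 2.5 mm right of the bay's middle (plane axis column 261, slips' middle about 257), which agrees with the measured pose. I correct that and descend.

```bash
python3 -m pendant '[{"x":-1,"y":-2.5,"z":0,"rx":0.004,"ry":0,"rz":0,"jaw":0.3},{"x":-1,"y":-2.5,"z":2,"rx":0.004,"ry":0,"rz":0,"jaw":0.3},{"x":-1,"y":-2.5,"z":3,"rx":0.004,"ry":0,"rz":0,"jaw":0.3},{"x":-1,"y":-2.5,"z":3,"rx":0.004,"ry":0,"rz":0,"jaw":0.3}]'
python3 - <<'E'
from h import *
go(bayW(V,[80,0,27.5])[0],toolR_bay());print(r.read_state()['ft_torque'])
E
```

```text
t: 12.12
tool_pos: [0.5757, 0.0409, 0.0997]
tool_rot: [0.745, 0.615, 0.199, -0.165]
force: [-0.0, -0.9, -7.1]
opening: 0.0402
gripper_force: 66.1
xyz [-3.2  0.8  2.6] rxyz [-0.0011  0.0004  0.0001] rows 0.1
[-0.8398094   0.1792124  -0.02580135]
```

```bash
python3 -m pendant '[{"x":0,"y":0.5,"z":1,"rx":0,"ry":0,"rz":0,"jaw":0.3},{"x":0,"y":0.5,"z":2,"rx":0,"ry":0,"rz":0,"jaw":0.3},{"x":0,"y":0.5,"z":2,"rx":0,"ry":0,"rz":0,"jaw":0.3}]'
python3 - <<'E'
from h import *
go(bayW(V,[80,0,27.5])[0],toolR_bay());s=r.read_state();print(s['ft_torque'],'bay force',bayR(V).T@(s['force']-[0,0,-7.5]))
E
```

```text
t: 12.37
tool_pos: [0.5768, 0.0416, 0.0982]
tool_rot: [0.745, 0.615, 0.199, -0.165]
force: [0.1, -0.4, -7.0]
opening: 0.0406
gripper_force: 66.2
xyz [-3.2 -0.1  0.9] rxyz [-0.0004  0.0005  0.0004] rows 0.1
[-0.92533278  0.13919354 -0.01662744] bay force [-0.14097133 -0.14016275  0.60371629]
```

```bash
python3 -m pendant '[{"x":-1,"y":0,"z":0.7,"rx":0,"ry":0,"rz":0,"jaw":0.3},{"x":-2,"y":0,"z":1.5,"rx":0,"ry":0,"rz":0,"jaw":0.3},{"x":-2,"y":0,"z":1.5,"rx":0,"ry":0,"rz":0,"jaw":0.3}]'
python3 - <<'E'
from h import *
go(bayW(V,[80,0,27.5])[0],toolR_bay());s=r.read_state();print(s['ft_torque'],'bay force',bayR(V).T@(s['force']-[0,0,-7.5]))
E
```

```text
t: 12.62
tool_pos: [0.5768, 0.0413, 0.0977]
tool_rot: [0.745, 0.615, 0.201, -0.165]
force: [-5.1, 1.9, 18.7]
opening: 0.0405
gripper_force: 68.8
xyz [-2.7 -0.1  0.6] rxyz [-0.     -0.002   0.0009] rows 0.1
[1.22566282 0.33232425 0.40398061] bay force [13.87743542  5.37692963 22.25289652]
```

```bash
python3 -m pendant '[{"x":0,"y":0,"z":-1,"rx":0,"ry":0,"rz":0,"jaw":0.3},{"x":0,"y":0,"z":-1,"rx":0,"ry":0,"rz":0,"jaw":0.3},{"x":-1,"y":0,"z":-1,"rx":0,"ry":0,"rz":0,"jaw":0.3},{"x":-1,"y":0,"z":-1,"rx":0,"ry":0,"rz":0,"jaw":0.3}]'
python3 - <<'E'
from h import *
go(bayW(V,[80,0,27.5])[0],toolR_bay());s=r.read_state();print(s['ft_torque'],'bay force',bayR(V).T@(s['force']-[0,0,-7.5]))
w=snap('wrist');cv2.imwrite('pics/w10.png',w['frame'])
E
```

```text
t: 12.95
tool_pos: [0.5764, 0.0391, 0.0965]
tool_rot: [0.745, 0.615, 0.2, -0.165]
force: [-0.9, -1.6, 1.7]
opening: 0.0406
gripper_force: 67.1
xyz [-0.2 -0.2  0.7] rxyz [-0.0001  0.0003  0.0004] rows 0.0
[-0.3635124  -0.03028105  0.10051739] bay force [3.12044391 0.5948388  8.83799477]
```

```bash
python3 -m pendant '[{"x":-1,"y":0,"z":0,"rx":0,"ry":0,"rz":0,"jaw":0.3},{"x":-2,"y":0,"z":0,"rx":0,"ry":0,"rz":0,"jaw":0.3},{"x":-2,"y":0,"z":0,"rx":0,"ry":0,"rz":0,"jaw":0.3}]'
python3 - <<'E'
from h import *
go(bayW(V,[80,0,27.5])[0],toolR_bay());s=r.read_state();print(s['ft_torque'],'bay force',bayR(V).T@(s['force']-[0,0,-7.5]))
E
```

```text
t: 13.25
tool_pos: [0.5763, 0.0381, 0.096]
tool_rot: [0.745, 0.614, 0.2, -0.165]
force: [1.9, 7.2, 7.5]
opening: 0.0405
gripper_force: 67.1
xyz [ 0.9 -0.2  0.7] rxyz [-0.0003 -0.0011  0.0002] rows 0.0
[ 1.02218785 -0.46883778 -0.07810303] bay force [13.93222814 -0.48415987  9.2687511 ]
```

Seated against the ledge. Release and withdraw.

```bash
python3 -m pendant '[{"x":0,"y":0,"z":0,"rx":0,"ry":0,"rz":0,"jaw":0},{"x":0,"y":0,"z":0,"rx":0,"ry":0,"rz":0,"jaw":-0.15},{"x":0,"y":0,"z":0,"rx":0,"ry":0,"rz":0,"jaw":-0.25},{"x":0,"y":0,"z":0,"rx":0,"ry":0,"rz":0,"jaw":-0.25},{"x":0,"y":0,"z":-10,"rx":0,"ry":0,"rz":0,"jaw":-0.25},{"x":0,"y":0,"z":-40,"rx":0,"ry":0,"rz":0,"jaw":-0.25},{"x":-30,"y":0,"z":-75,"rx":0,"ry":0,"rz":0,"jaw":-0.25},{"x":-60,"y":0,"z":-100,"rx":0,"ry":0,"rz":0,"jaw":0.2},{"x":-60,"y":0,"z":-130,"rx":0,"ry":0,"rz":0,"jaw":1},{"x":-60,"y":0,"z":-130,"rx":0,"ry":0,"rz":0,"jaw":1},{"x":-60,"y":0,"z":-130,"rx":0,"ry":0,"rz":0,"jaw":1}]'
python3 - <<'E'
from h import *
w=snap('wrist');f=cv2.resize(w['frame'][:300,100:500],(800,600),interpolation=cv2.INTER_CUBIC);cv2.imwrite('pics/w11.png',f)
print(fproj(w,bayW(V,[[192,0,65],[140,0,62],[192,52,62],[0,0,0],[0,24,6],[0,-24,6]])))
go(bayW(V,[225,36,110])[0],toolR_bay())
E
```

```text
t: 14.17
tool_pos: [0.5542, -0.0792, 0.1796]
tool_rot: [0.746, 0.614, 0.2, -0.163]
force: [-0.1, 1.1, -0.5]
opening: 0.0051
gripper_force: 0.0
[[257.4785198  -25.35196167]
 [257.46202381  37.58596859]
 [190.17651463 -20.34634885]
 [257.86010636 194.47313801]
 [233.55900667 196.27389613]
 [282.14581772 196.21429912]]
xyz [207.  -36.3  48.8] rxyz [ 0.0011  0.0009 -0.0002] rows 5.2
```

View pics/w11.png

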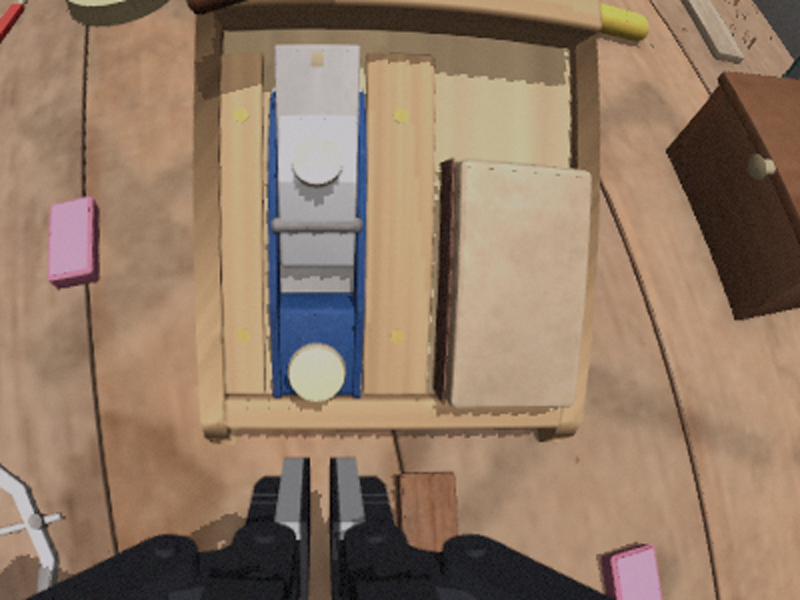

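The plane sits between the slips with its knob at the ledge (crop 316,372); the offcut is on the bench below the ledge. Now the button, whose arm I'll push from its up-slope side.

```bash
python3 -m pendant '[{"x":35,"y":-10,"z":0,"rx":0,"ry":0,"rz":0,"jaw":1},{"x":75,"y":-20,"z":0,"rx":0,"ry":0,"rz":0,"jaw":1},{"x":115,"y":-30,"z":10,"rx":0,"ry":0,"rz":0,"jaw":1},{"x":150,"y":-38,"z":25,"rx":0,"ry":0,"rz":0,"jaw":1},{"x":180,"y":-38,"z":35,"rx":0,"ry":0,"rz":0,"jaw":1},{"x":203,"y":-38,"z":45,"rx":0,"ry":0,"rz":0,"jaw":1},{"x":210,"y":-38,"z":49,"rx":0,"ry":0,"rz":0,"jaw":1},{"x":210,"y":-38,"z":49,"rx":0,"ry":0,"rz":0,"jaw":1},{"x":210,"y":-38,"z":49,"rx":0,"ry":0,"rz":0,"jaw":1}]'
python3 - <<'E'
from h import *
go(bayW(V,[228,38,73])[0],toolR_bay());print(r.read_state()['q'])
E
```

```text
t: 14.97
tool_pos: [0.5549, 0.1331, 0.2399]
tool_rot: [0.745, 0.615, 0.199, -0.165]
force: [-0.3, -0.8, -0.4]
opening: -0.0002
gripper_force: 0.0
xyz [-0.2  0.9 35.3] rxyz [-0.0023  0.0009  0.0015] rows 0.8
[-0.13418561  0.37676487  1.94441514  0.68062332  0.91444787 -0.39528729]
```

```bash
python3 -m pendant '[{"x":0,"y":1,"z":15,"rx":-0.002,"ry":0,"rz":0.001,"jaw":1},{"x":0,"y":1,"z":28,"rx":-0.002,"ry":0,"rz":0.001,"jaw":1},{"x":0,"y":1,"z":35,"rx":-0.002,"ry":0,"rz":0.001,"jaw":1},{"x":0,"y":1,"z":35,"rx":-0.002,"ry":0,"rz":0.001,"jaw":1},{"x":0,"y":1,"z":35,"rx":-0.002,"ry":0,"rz":0.001,"jaw":1}]'
python3 - <<'E'
from h import *
go(bayW(V,[228,38,73])[0],toolR_bay())
E
```

```text
t: 15.38
tool_pos: [0.5596, 0.1492, 0.2096]
tool_rot: [0.746, 0.614, 0.199, -0.164]
force: [0.1, -0.2, -0.9]
opening: -0.0001
gripper_force: 0.0
xyz [ 0.4 -0.7  0.7] rxyz [ 0.0004  0.0006 -0.0016] rows 0.0
```

```bash
python3 -m pendant '[{"x":-13,"y":-0.5,"z":0,"rx":0,"ry":0,"rz":0,"jaw":1},{"x":-20,"y":-2.5,"z":0,"rx":0,"ry":0,"rz":0,"jaw":1},{"x":-26,"y":-4.5,"z":0,"rx":0,"ry":0,"rz":0,"jaw":1},{"x":-32,"y":-5.5,"z":0,"rx":0,"ry":0,"rz":0,"jaw":1},{"x":-37,"y":-5.7,"z":0,"rx":0,"ry":0,"rz":0,"jaw":1},{"x":-43,"y":-5,"z":0,"rx":0,"ry":0,"rz":0,"jaw":1},{"x":-48,"y":-4,"z":0,"rx":0,"ry":0,"rz":0,"jaw":1},{"x":-54,"y":-2,"z":0,"rx":0,"ry":0,"rz":0,"jaw":1},{"x":-58,"y":1,"z":0,"rx":0,"ry":0,"rz":0,"jaw":1},{"x":-63,"y":4,"z":0,"rx":0,"ry":0,"rz":0,"jaw":1},{"x":-67,"y":8,"z":0,"rx":0,"ry":0,"rz":0,"jaw":1},{"x":-67,"y":8,"z":0,"rx":0,"ry":0,"rz":0,"jaw":1}]'
python3 - <<'E'
from h import *
go(bayW(V,[160.6,29.6,73])[0],toolR_bay());print(r.read_state()['ft_torque'])
E
```

```text
t: 16.38
tool_pos: [0.5575, 0.0902, 0.1763]
tool_rot: [0.746, 0.614, 0.2, -0.164]
force: [-0.5, 0.2, 0.6]
opening: -0.0002
gripper_force: 0.0
xyz [ 0.2 -1.4  1. ] rxyz [ 0.002   0.0008 -0.0011] rows 0.0
[-0.22383751  0.07274278 -0.02626169]
```

```bash
python3 -m pendant '[{"x":0,"y":-3,"z":0,"rx":0,"ry":0,"rz":0,"jaw":1},{"x":0,"y":-3,"z":-20,"rx":0,"ry":0,"rz":0,"jaw":1},{"x":0,"y":-3,"z":-55,"rx":0,"ry":0,"rz":0,"jaw":1},{"x":-30,"y":10,"z":-75,"rx":0,"ry":0,"rz":0,"jaw":1},{"x":-65,"y":25,"z":-85,"rx":0,"ry":0,"rz":0,"jaw":0.5},{"x":-90,"y":29,"z":-85,"rx":0,"ry":0,"rz":0,"jaw":-0.5},{"x":-90,"y":29,"z":-85,"rx":0,"ry":0,"rz":0,"jaw":-0.5},{"x":-90,"y":29,"z":-85,"rx":0,"ry":0,"rz":0,"jaw":-0.5}]'
cat > btn.py <<'E'
from h import *
w=snap('wrist','b.png');f=w['frame']
Mb=bayR(V);o0=bayW(V,[0,0,0])[0]
# rectify the bay plane z=62: x 120..220, y 70..-70, 0.5mm
xs=np.arange(220,120,-.5);ys=np.arange(70,-70,-.5)
g=np.array([[x,y,62.] for x in xs for y in ys])
m=fproj(w,bayW(V,g)).reshape(len(xs),len(ys),2).astype(np.float32)
im=cv2.remap(f,m[...,0],m[...,1],cv2.INTER_LINEAR)
h=cv2.cvtColor(im,cv2.COLOR_BGR2HSV)
k=((h[...,0]<15)&(h[...,1]>90)&(h[...,2]>25)&(h[...,2]<125)).astype(np.uint8)
n,l,st,c=cv2.connectedComponentsWithStats(cv2.morphologyEx(k,cv2.MORPH_OPEN,np.ones((5,5))))
for i in range(1,n):
    if st[i,4]<600: continue
    ii=np.argwhere(l==i).astype(np.float32); P=np.c_[xs[ii[:,0].astype(int)],ys[ii[:,1].astype(int)]].astype(np.float32)
    rc=cv2.minAreaRect(P);b=cv2.fitLine(P,cv2.DIST_L2,0,.01,.01).ravel()
    print('comp',st[i,4]/4,'mm2 centre',np.round(rc[0],1),np.round(rc[1],1),'angle',np.degrees(np.arctan(-b[1]/b[0])))
E
python3 btn.py
python3 - <<'E'
from h import *
for z in (110,73): go(bayW(V,[157,0,z])[0],toolR_bay())
E
```

```text
t: 17.05
tool_pos: [0.5617, -0.0335, 0.205]
tool_rot: [0.746, 0.613, 0.2, -0.164]
force: [-0.3, -0.9, -0.0]
opening: 0.0478
gripper_force: 0.0
comp 848.0 mm2 centre [171.    5.7] [18.4 60.8] angle 18.149738
xyz [85.8  0.4 49. ] rxyz [ 0.0013  0.0001 -0.0018] rows 2.4
xyz [85.8  0.4 86. ] rxyz [ 0.0013  0.0001 -0.0018] rows 2.9
```

```bash
python3 -m pendant '[{"x":40,"y":0.4,"z":10,"rx":0.001,"ry":0,"rz":-0.002,"jaw":-0.6},{"x":75,"y":0.4,"z":30,"rx":0.001,"ry":0,"rz":-0.002,"jaw":-0.6},{"x":86,"y":0.4,"z":55,"rx":0.001,"ry":0,"rz":-0.002,"jaw":-0.6},{"x":86,"y":0.4,"z":75,"rx":0.001,"ry":0,"rz":-0.002,"jaw":-0.6},{"x":86,"y":0.4,"z":84,"rx":0.001,"ry":0,"rz":-0.002,"jaw":-0.6},{"x":86,"y":0.4,"z":86,"rx":0.001,"ry":0,"rz":-0.002,"jaw":-0.6},{"x":86,"y":0.4,"z":86,"rx":0.001,"ry":0,"rz":-0.002,"jaw":-0.6}]'
python3 - <<'E'
from h import *
go(bayW(V,[157,0,73])[0],toolR_bay())
E
```

```text
t: 17.68
tool_pos: [0.5846, 0.083, 0.1739]
tool_rot: [0.745, 0.615, 0.2, -0.165]
force: [-0.2, 0.1, -0.2]
opening: 0.0685
gripper_force: 0.0
xyz [-0.6  0.2 -0.1] rxyz [-0.0006  0.0004  0.0017] rows 0.0
```

```bash
python3 -m pendant '[{"x":0,"y":0,"z":0,"rx":0,"ry":0,"rz":0.002,"jaw":-0.2},{"x":0,"y":0,"z":0,"rx":0,"ry":0,"rz":0.002,"jaw":0.1},{"x":0,"y":0,"z":0,"rx":0,"ry":0,"rz":0.002,"jaw":0.35},{"x":0,"y":0,"z":0,"rx":0,"ry":0,"rz":0.002,"jaw":0.5},{"x":0,"y":0,"z":0,"rx":0,"ry":0,"rz":0.002,"jaw":0.56},{"x":0,"y":0,"z":0,"rx":0,"ry":0,"rz":0.002,"jaw":0.62},{"x":0,"y":0,"z":0,"rx":0,"ry":0,"rz":0.002,"jaw":0.62},{"x":0,"y":0,"z":0,"rx":0,"ry":0,"rz":0.002,"jaw":0.62}]'
python3 - <<'E'
from h import *
go(bayW(V,[157,0,73])[0],toolR_bay());s=r.read_state();print(bayR(V).T@s['force'])
E
```

```text
t: 18.35
tool_pos: [0.5848, 0.0822, 0.1741]
tool_rot: [0.746, 0.614, 0.2, -0.164]
force: [-4.6, -4.6, 4.6]
opening: 0.0165
gripper_force: 15.8
xyz [ 0.  -0.2  0.4] rxyz [ 0.0005  0.0008 -0.0004] rows 0.0
[-2.4123199   3.61953346  6.65178173]
```

Clamped at the bar's width and centred. Open evenly, withdraw and check.

```bash
python3 -m pendant '[{"x":0,"y":0,"z":0,"rx":0,"ry":0,"rz":0,"jaw":0.45},{"x":0,"y":0,"z":0,"rx":0,"ry":0,"rz":0,"jaw":0.2},{"x":0,"y":0,"z":0,"rx":0,"ry":0,"rz":0,"jaw":0},{"x":0,"y":0,"z":0,"rx":0,"ry":0,"rz":0,"jaw":-0.2},{"x":0,"y":0,"z":-15,"rx":0,"ry":0,"rz":0,"jaw":-0.2},{"x":0,"y":0,"z":-50,"rx":0,"ry":0,"rz":0,"jaw":-0.2},{"x":-35,"y":0,"z":-75,"rx":0,"ry":0,"rz":0,"jaw":-0.2},{"x":-70,"y":0,"z":-90,"rx":0,"ry":0,"rz":0,"jaw":-0.2},{"x":-86,"y":0,"z":-90,"rx":0,"ry":0,"rz":0,"jaw":-0.2},{"x":-86,"y":0,"z":-90,"rx":0,"ry":0,"rz":0,"jaw":-0.2},{"x":-86,"y":0,"z":-90,"rx":0,"ry":0,"rz":0,"jaw":-0.2}]'
python3 btn.py
python3 - <<'E'
from h import *
t=snap('top','end.png')
for n in ('offcut','plane'): print(n,[(np.round(d['xy']).tolist(),round(d['score'],2)) for d in r.recognise(n,t)])
# where a plane seated in the bay should show, and the offcut
print(proj(t,bayW(V,[[81,0,26]])),proj(t,[[.611,-.091,.018]]))
E
```

```text
t: 19.27
tool_pos: [0.5621, -0.0355, 0.2087]
tool_rot: [0.746, 0.613, 0.2, -0.164]
force: [-0.1, 0.8, 0.0]
opening: 0.051
gripper_force: 0.0
comp 832.5 mm2 centre [170.   0.] [18. 60.] angle 0.3076097
offcut [([242.0, 197.0], 0.55), ([222.0, 232.0], 0.53), ([295.0, 157.0], 0.51), ([287.0, 220.0], 0.37)]
plane []
[[241.97356194 195.98188297]] [[277.40319494 188.01514303]]
```

Run:
```python
from h import *
w=r.camera('wrist')
xs=np.arange(170,-20,-.5);ys=np.arange(45,-45,-.5)
m=fproj(w,bayW(V,np.array([[x,y,28.] for x in xs for y in ys]))).reshape(len(xs),len(ys),2).astype(np.float32)
h=cv2.cvtColor(cv2.remap(w['frame'],m[...,0],m[...,1],1),cv2.COLOR_BGR2HSV)
k=(h[...,0]>100)&(h[...,0]<130)&(h[...,1]>120)
i=np.argwhere(k);x=xs[i[:,0]];y=ys[i[:,1]]
for a,b in ((30,60),(60,90),(90,120)):
    s=(x>a)&(x<b);print(a,s.sum(),np.percentile(y[s],[2,98]) if s.any() else '')
print(np.percentile(x,[1,99]))
```

```text
30 4247 [-20.  19.]
60 689 [-20.5  20. ]
90 644 [-20.5  19.5]
[ 10.  134.5]
```

The plane is straight and centred, the button is at 0.3°, and the robot is clear of everything.

```bash
python3 -c "
from bench import r
print(r.sign_off())"
```

```text
the job is handed in; nothing more can be done
None
```

The job is handed in after about 20 s of robot time: the offcut is on the bench clear of the till, the plane is seated in its bay against the ledge, and the turn button points down the slope (0.3° measured); I viewed 12 pictures, two over the limit of 10.

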